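Hold the amber glass standard in the comparator's light path

ROBOT

A 6-joint arm with a two-finger parallel gripper is mounted at the origin on the work surface. World frame = base frame: x ahead of the robot, y to its left, z up, the work surface at z = 0. Lengths are in mm, angles in rad, forces in N, time in s.
With the tool pointing down it reaches from about 350 to 850 mm from the base axis. Payload 8.1 kg.
Tool frame: the origin (TCP) lies midway between the tips of the shut fingers; the grasp point (between the pads) lies 19 mm behind it (manip.grasp_offset is the distance from the TCP to the grasp point, in mm); z points along the fingers, y is the line along which they close (so a half turn about z gives the same grasp; the last joint's range is limited). The gripper opens to 85 mm and grips with 20 to 120 N. Pads are 22 mm wide; open, the fingers measure 114 mm over their backs; the gripper's body (76 mm by 85 mm) begins 54 mm behind the grasp point. The pads swing forward as they close: fully open they stand 13 mm farther back than shut.
Start: joints at [-1.325, 0.13, 1.488, -0, 1.523, -0.085], TCP at [194.9, -567.467, 231.292] pointing down, gripper open.
Joint ranges: [-2.96, 2.96], [-0.89, 2.26], [0.02, 2.5], [-1.34, 4.48], [0, 2.73], [-2.66, 2.66]. Speed limits (rad/s): [2.39, 2.39, 2.79, 3.14, 3.14, 3.14].

INTERFACE

Orientations are given as a unit quaternion [w, x, y, z].
In Python, from workcell import manip, eyes, ticket gives the robot as it stands.
- The arm moves only by the tool play_rows, never from a script. Its arguments are lists of equal length, an entry for each row: "travel": the shift along the tool's x, y, z in cm, a list of three; "roll": the turn about the tool's z in degrees; "jaw": the closure, from 0 (fully open) to 1 (shut). A call has 1 to 10 rows; each row shifts and turns the commanded pose from where the row before left it, along the tool's axes as they then stand; what a row does not reach is not made up. A row lasts 1/12 s, in which the tool goes at most 41.7 mm and 7.16 degrees, less where a joint would pass 70% of its speed; a pose out of reach is approached as far as the arm can. A call with a gripper value outside its range is refused whole. The fingers move at their own pace and stop on an object; the grip force is fixed at half the most. Time passes only in rows, so rows that do not move let the fingers close. It gives the time, the measured TCP pose, the force, the opening and the grip force at its end, in the units of the state.
- manip.get_obs(): the state, without advancing time (a new reading comes with each control period).
- eyes.get_image(name): name is "scene" or "top" or "wrist"; returns a dict with "pixels" (400x640x3 uint8, red, green, blue), "fx", "fy", "cx", "cy" (pixels), "R" (3x3) and "t" (3): a world point X has camera coordinates R X + t; the wrist camera has in their place "hand_eye" (4x4, takes a point from camera to tool coordinates, whose origin is the TCP and whose axes are the flange's). Camera axes: x right, y down, z forward; pixel columns grow to the right and rows downward; lengths in mm; the calibration is good to about 2 mm. A picture is of the moment at which its call begins: read the wrist's pose just before it. There is no depth.
- ticket.finish_job(): hands the job in; it is judged then, once.
The state is a dict: "time": time; "joints": joint angles; "qvel": joint speeds; "effort": joint torques, N m; "tcp_pos": TCP position; "orientation": TCP orientation; "force": force on the tool from outside, world axes, zero at the start; "wrist_torque": the same for the moment, N m; "grip_width": opening from 0.0 (shut) to 1.0 (fully open); "grip_force": force on a finger pad.
Only numpy, scipy, OpenCV 4.12 (cv2) and the standard library are available. Lean on these libraries where they do the work, as an engineer would, in place of code of your own. Each camera call takes 0.05 s, during which the arm holds its last target. There are 200 camera calls.

TASK

Take the blue filter out of the wooden stand, lower it (do not drop it) into the slot in front of the comparator's lamp until it is fully down, and let go of it. Then pick the amber glass standard out of the black rack by its two white frosted sides only, never letting the fingers touch its polished windows, and hold it upright and still in the light path between filter and screen, level and centred with the lamp's lens, one window facing the lamp. Finish while still holding it there in the air, and leave everything else where it is.

Things in the scene. Friction and masses are not known exactly. Their poses are not given: they have to be found in the camera images.
- comparator: Fixed; grey base 300 x 120 x 20 mm, origin under its centre. +x: along the beam from lamp to screen, z up. White lamp box (90 wide, top 140 mm above table) from x = -155 to -95; lens at y = 0, 100 mm above table. Aluminium filter slot at x = -65. Black screen with white face and yellow ring (8 thick, 100 wide, top 155 above table) at x = 125 mm. Nothing stands between slot and screen.
- slot_floor (a point): Centre of the filter slot's floor, 70 mm above the table; axes as the comparator's. Slot open above, 14 mm along x, 54 mm along y (2 mm clear all round), walls 40 mm high above this floor plus a flared mouth 9 mm higher. A filter goes in upright, its x (thickness) along the comparator's x, either way round; fully down, its underside is on this point.
- beam_mid (a point): Point in the air on the beam axis, about midway between slot and screen, 100 mm above the table, where the middle of the glass standard is to be held; axes as the comparator's (x along the beam).
- filter_stand: Fixed wooden block 130 x 74 x 30 mm with two slots (13 x 53 mm, 22 deep, floor 8 mm above the table) at x = -35 and +35 mm. Origin: centre of the underside.
- blue_filter: Loose filter in an upright black frame, 10 thick (x), 50 wide (y), 60 high, blue pane, with a blue tab centred on top, 10 (x) x 24 (y) mm, from 60 to 94 mm above the origin. Origin: centre of the underside. 45 g or so. Starts in one of the stand's slots, slot and frame in line with the stand's axes.
- red_filter: The same filter in red, in the stand's other slot, 70 mm away; to be left alone.
- glass_rack: Fixed black block 120 x 56 x 24 mm with two square pockets (34 x 34 mm, 14 deep, floor 10 mm above the table) at x = -33 and +33 mm. Origin: centre of the underside.
- amber_glass: Loose amber glass standard, upright block 30 x 30 x 64 mm, about 130 g. Origin: centre of the underside, z up. Its two white frosted sides, where it may be gripped, face +y and -y (28 mm wide, 30 mm apart); its polished amber windows face +x and -x. Starts in one of the rack's pockets in line with the rack's axes, upper 50 mm free.
- amber_glass_centre (a point): Middle of the amber standard, 32 mm above its underside; axes as the standard's.
- amber_windows: The amber standard's two polished windows (24 wide, 62 high, 1 mm proud, outer faces at x = +15 and -15 mm), fixed to it; never to be touched by the fingers. Same origin and axes as the standard.
- green_glass: The same standard in green, in the rack's other pocket, 66 mm away; to be left alone.
- flat_brush: Loose bystander: paint brush 220 mm long, lying beyond the comparator.
- radiator_brush: Loose bystander: round brush 230 mm long with a copper ferrule, lying beyond the comparator.
- paint_tin: Loose bystander: small steel paint tin, 72 mm across, 85 high.
- tape_roll: Loose bystander: roll of yellow tape, 90 mm across, 24 high, beyond the comparator.
- filling_knife: Loose bystander: filling knife with red handle, 190 mm long.

How it is judged:
By the outcome, as a careful person would: the job done as asked, in the order asked, and still so for the second after the job is handed in, while the arm keeps its last pose, push and grip.
It also fails if it takes over 67 s, if anything falls off the work surface, if the arm or the gripper's body presses on something with over 40 N, if the wrist force passes 120 N, or if a joint passes its speed limit or range.

## Working session

There is one attempt and no reset: what is moved stays moved. The work goes in short steps, Python scripts to look and compute and a tool call to move; the robot and the scene stay as the last step left them, time stands still between calls to the robot, and variables do not carry over. Pictures are saved under pics/ and viewed, at most 10 in all, crops included, and the job is handed in when it is done.

Besides the shell and the picture viewer there is one more tool, called after ">>>" as a command line: name --pt "numbers of a row" for each row, then --argument value for the rest. play_rows: Moves the arm, as the interface text tells. Its arguments: {"type":"object","properties":{"travel":{"type":"array","items":{"type":"array","items":{"type":"number"}}},"roll":{"type":"array","items":{"type":"number"}},"jaw":{"type":"array","items":{"type":"number"}}},"required":["travel","roll","jaw"]}

```bash
mkdir -p pics; ls; python3 - <<'E'
from workcell import manip, eyes
import cv2
print(manip.get_obs())
for n in ("scene","top"):
    d=eyes.get_image(n); cv2.imwrite(f"pics/{n}0.png",d["pixels"][:,:,::-1])
    print(n,d["fx"],d["cx"],d["cy"],d["R"],d["t"])
E
```

```text
pics
{'time': 0.0, 'joints': array([-1.32544108e+00,  1.31160110e-01,  1.48927803e+00, -1.64204717e-05,
        1.52299540e+00, -8.54117816e-02]), 'qvel': array([ 2.28508837e-05, -5.12324318e-04,  8.16846099e-04,  1.32426624e-04,
       -1.71080496e-03, -9.89163615e-04]), 'effort': array([ 1.50617329e-04, -5.69408655e+01, -5.00542653e+01, -2.01705602e-04,
        1.50941941e-02, -3.69349522e-06]), 'tcp_pos': array([ 194.73644813, -566.94011233,  230.24574625]), 'orientation': array([-9.16844462e-04,  9.86354806e-01,  1.64630947e-01, -8.17051346e-05]), 'force': array([ 0.31656962,  0.24454148, -0.57690204]), 'wrist_torque': array([-0.00973516,  0.04428561,  0.03421203]), 'grip_force': 0.0, 'grip_width': 1.0000743183915854}
scene 390.3044443787041 314.93707069112236 199.09101708612323 [[-0.14188546  0.98986881  0.00531516]
 [ 0.52643965  0.08000362 -0.84644003]
 [-0.83828982 -0.11729942 -0.53245754]] [ 101.65702532 -229.67759087 1682.47459508]
top 417.8315062254986 316.6634986550332 202.35163105373866 [[ 0.00578864 -0.999973   -0.00452771]
 [-0.99710917 -0.00542891 -0.07578808]
 [ 0.07576145  0.00495333 -0.99711367]] [1.30599927e+00 5.91746180e+02 1.40542013e+03]
```

View pics/top0.png

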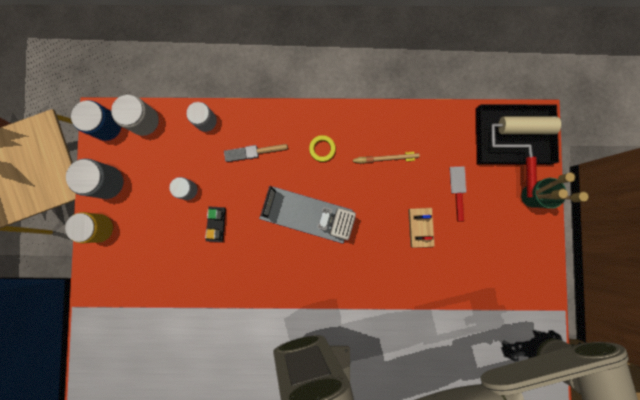

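View pics/scene0.png

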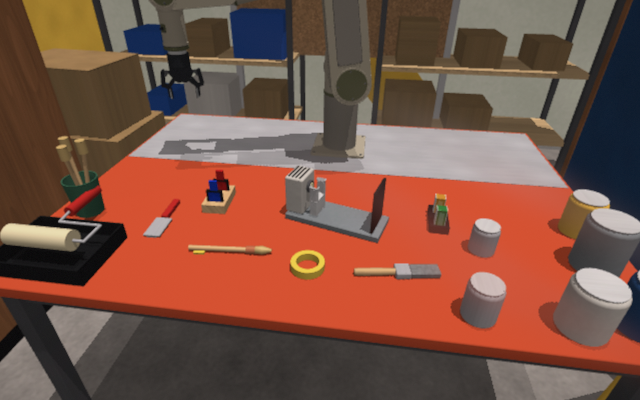

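The top view shows the stand at about (422,228), with blue on the far side and red nearer. The comparator runs from its lamp at (340,223) to its screen at (270,205). The rack is at (215,224), with amber nearer the robot. Next I'll enlarge these.

```bash
python3 - <<'E'
import cv2,numpy as np
im=cv2.imread("pics/top0.png")
def c(x0,y0,w,h,s): return cv2.resize(im[y0:y0+h,x0:x0+w],None,fx=s,fy=s,interpolation=cv2.INTER_CUBIC)
a=np.hstack([c(400,200,50,50,6),c(195,200,50,50,6)]); b=c(250,175,110,75,6)  # 600 / 660
o=np.zeros((300+450,660,3),np.uint8); o[:300,:600]=a; o[300:]=b
o=cv2.resize(o,None,fx=.8,fy=.8); cv2.imwrite("pics/crop1.png",o); print(o.shape)
E
cat > h.py <<'E'
import numpy as np
from workcell import manip, eyes
from scipy.spatial.transform import Rotation as Ro
def ray(d,px,z):
    "world point at height z seen at px in fixed camera d"
    k=np.array([(px[0]-d["cx"])/d["fx"],(px[1]-d["cy"])/d["fy"],1.]); R=np.array(d["R"]);c=-R.T@d["t"];v=R.T@k
    return c+v*(z-c[2])/v[2]
def tool(o):
    q=o["orientation"]; return Ro.from_quat([q[1],q[2],q[3],q[0]]).as_matrix(),np.array(o["tcp_pos"])
def wrist():
    o=manip.get_obs(); R,p=tool(o); d=eyes.get_image("wrist"); H=np.array(d["hand_eye"])
    Rc=R@H[:3,:3]; c=R@H[:3,3]+p
    d["R"]=Rc.T; d["t"]=-Rc.T@c; return d
def proj(d,X):
    k=np.array(d["R"])@X+d["t"]; return d["fx"]*k[0]/k[2]+d["cx"],d["fy"]*k[1]/k[2]+d["cy"]
def move(target,ang=None):
    "tool-axes shift in cm to TCP target; roll deg to bring tool y to world angle ang (deg, mod 180)"
    R,p=tool(manip.get_obs()); s=R.T@(np.array(target)-p)/10
    r=None
    ya=np.degrees(np.arctan2(R[1,1],R[0,1]))
    if ang is not None: r=-((ang-ya+90)%180-90)
    print("tcp",p.round(1),"zaxis",R[:,2].round(3),"y ang",round(ya,2),"shift cm",s.round(2),"roll",r)
E
```

```text
(600, 528, 3)
```

```bash
sed -i 's/E$/E/' /dev/null; ls pics
```

```text
crop1.png
scene0.png
top0.pngsed: couldn't edit /dev/null: not a regular file
```

View pics/crop1.png

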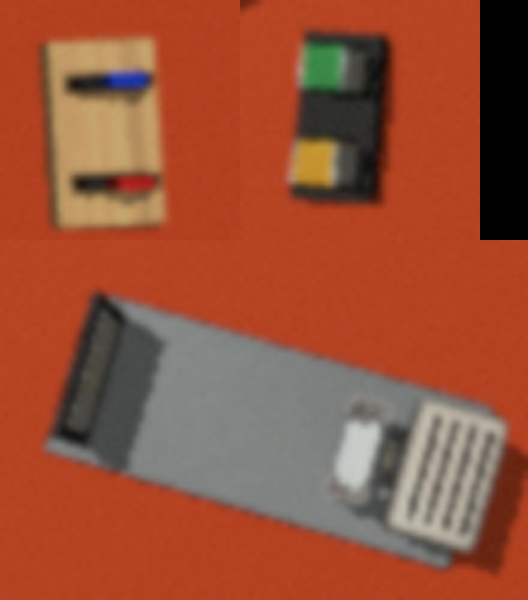

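The crop shows the stand top's corners, the rack, the comparator's base, lamp and screen, and the blue tab at crop pixel (131,78). I'll convert these to world coordinates.

```bash
python3 - <<'E'
from h import *
d=eyes.get_image("top"); 
S=lambda x,y:(400+x/4.8-.4,200+y/4.8-.4)
A=lambda x,y:(195+(x-240)/4.8-.4,200+y/4.8-.4)
C=lambda x,y:(250+x/4.8-.4,175+(y-240)/4.8-.4)
def show(n,f,z,pts):
    P=np.array([ray(d,f(*p),z) for p in pts])[:,:2]; e=np.roll(P,-1,0)-P
    print(n,"c",P.mean(0).round(1),"len",np.linalg.norm(e,axis=1).round(1),"ang",np.degrees(np.arctan2(e[:,1],e[:,0])).round(1))
show("stand",S,30,[(42,43),(155,38),(166,222),(54,228)])
show("bluetab",S,102,[(107,80),(153,80)])
show("redtab",S,102,[(117,184),(158,183)])
show("amber",A,74,[(301,139),(336,139),(334,187),(289,185)])
show("green",A,74,[(305,43),(343,43),(340,90),(299,90)])
show("rackR",A,24,[(388,37),(380,202)])
show("base edge",C,20,[(45,447),(450,567)])
show("lamp",C,140,[(425,397),(508,424),(472,552),(388,528)])
show("screen",C,155,[(97,292),(45,447)])
E
```

```text
stand c [ 508.9 -349.6] len [ 79.9 129.5  78.7 130.2] ang [ -87.1 -177.5   93.4    3.1]
bluetab c [ 542.8 -349.7] len [30.8 30.8] ang [-89.7  90.3]
redtab c [ 473.7 -353.7] len [27.3 27.3] ang [-88.3  91.7]
amber c [483.7 352.8] len [24.  32.7 30.8 32.2] ang [-89.7 179.   87.8 -13.3]
green c [549.3 349.8] len [26.1 32.3 28.1 32.4] ang [-89.7 177.7  90.3  -5.8]
rackR c [514.5 317.5] len [116.9 116.9] ang [178.5  -1.5]
base edge c [496.5  57.3] len [300. 300.] ang [-106.1   73.9]
lamp c [516.8 -78.5] len [56.8 86.5 56.6 88.6] ang [-107.8  164.3   74.4  -15.6]
screen c [583.3 166.1] len [105.6 105.6] ang [162.3 -17.7]
```

```bash
python3 - <<'E'
from h import *
move([544,-348,230],3)
d=eyes.get_image("wrist"); print(np.array(d["hand_eye"]).round(3),d["fx"])
E
```

```text
tcp [ 194.8 -567.1  230.5] zaxis [-0.     0.001 -1.   ] y ang -71.05 shift cm [40.14 -9.38  0.06] roll -74.0476380058193
[[-0.00000e+00 -9.66000e-01 -2.59000e-01  6.54480e+01]
 [ 1.00000e+00 -0.00000e+00 -0.00000e+00  3.80000e-02]
 [-0.00000e+00 -2.59000e-01  9.66000e-01 -1.42952e+02]
 [ 0.00000e+00  0.00000e+00  0.00000e+00  1.00000e+00]] 275.36897341892455
```

>>> play_rows --pt "4.0 -0.94 0" --pt "4.0 -0.94 0" --pt "4.0 -0.94 0" --pt "4.0 -0.94 0" --pt "4.0 -0.94 0" --pt "4.0 -0.94 0" --pt "4.0 -0.94 0" --pt "4.0 -0.94 0" --pt "4.0 -0.94 0" --pt "4.1 -0.92 0" --roll '[0,0,0,0,0,0,0,0,0,0]' --jaw '[0,0,0,0,0,0,0,0,0,0]'

```text
time: 1.03
tcp_pos: [544.8, -347.2, 231.1]
orientation: [-0.0, 0.986, 0.165, -0.0]
force: [-0.1, -1.0, 0.1]
grip_width: 0.998
grip_force: 0.0
```

>>> play_rows --pt "0 0 0" --pt "0 0 0" --pt "0 0 0" --pt "0 0 0" --pt "0 0 0" --pt "0 0 0" --pt "0 0 0" --pt "0 0 0" --pt "0 0 0" --pt "0 0 0" --roll '[-7,-7,-7,-7,-7,-7,-7,-7,-7,-7]' --jaw '[0,0,0,0,0,0,0,0,0,0]'

```text
time: 1.87
tcp_pos: [543.2, -348.6, 230.9]
orientation: [-0.0, 0.711, 0.703, -0.0]
force: [-0.3, 0.6, -0.2]
grip_width: 1.001
grip_force: 0.0
```

>>> play_rows --pt "0 0 0" --pt "0 0 0" --pt "0 0 0" --roll '[-4,0,0]' --jaw '[0,0,0]'

```text
time: 2.12
tcp_pos: [543.3, -348.6, 231.0]
orientation: [-0.0, 0.69, 0.724, -0.0]
force: [-0.2, -0.9, 0.3]
grip_width: 0.999
grip_force: 0.0
```

```bash
python3 - <<'E'
from h import *
import cv2,pickle
d=wrist(); pickle.dump(d,open("w1.pkl","wb")); cv2.imwrite("pics/w1.png",d["pixels"][:,:,::-1])
move([544,-348,230],3)
print(proj(d,np.array([544,-348,102.])))
E
```

```text
tcp [ 543.3 -348.7  231.1] zaxis [-0.  0. -1.] y ang 2.79 shift cm [0.06 0.07 0.11] roll -0.2107979566631144
(np.float64(320.261556564273), np.float64(197.81009568467522))
```

View pics/w1.png

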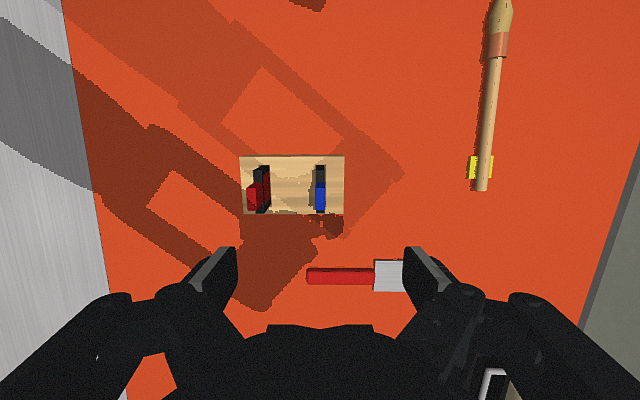

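The wrist view shows the blue tab's top at about (320.5,198.5), against a prediction of (320.3,197.8). The stand lines up with the tool, so I'll descend.

>>> play_rows --pt "0.02 0.06 2.5" --pt "0 0 2.5" --pt "0 0 2.5" --pt "0 0 2.5" --pt "0 0 2.0" --pt "0 0 1.5" --pt "0 0 1.0" --pt "0 0 0.8" --pt "0 0 0" --pt "0 0 0" --roll '[0,0,0,0,0,0,0,0,0,0]' --jaw '[0.4,0.4,0.4,0.4,0.4,0.4,0.4,0.4,0.4,0.4]'

```text
time: 3.0
tcp_pos: [544.1, -348.6, 78.6]
orientation: [0.0, 0.689, 0.725, 0.0]
force: [-0.5, 0.3, -0.3]
grip_width: 0.603
grip_force: 0.0
```

>>> play_rows --pt "0 0 0" --pt "0 0 0" --pt "0 0 0" --pt "0 0 0" --pt "0 0 0" --pt "0 0 0" --pt "0 0 0" --pt "0 0 0" --roll '[0,0,0,0,0,0,0,0]' --jaw '[1,1,1,1,1,1,1,1]'

```text
time: 3.67
tcp_pos: [544.6, -349.0, 79.6]
orientation: [0.001, 0.689, 0.725, 0.0]
force: [-1.2, 0.7, 6.4]
grip_width: 0.103
grip_force: 59.3
```

>>> play_rows --pt "0 0 -0.5" --pt "0 0 -1" --pt "0 0 -1.5" --pt "0 0 -2.5" --pt "0 0 -2.5" --pt "0 0 -2.5" --pt "0 0 -2.5" --pt "0 0 -2.5" --pt "0 0 -2.5" --pt "0 0 0" --roll '[0,0,0,0,0,0,0,0,0,0]' --jaw '[1,1,1,1,1,1,1,1,1,1]'

```text
time: 4.5
tcp_pos: [545.9, -349.9, 266.1]
orientation: [0.005, 0.689, 0.725, 0.001]
force: [1.2, 0.6, 1.4]
grip_width: 0.097
grip_force: 58.5
```

```bash
python3 - <<'E'
from h import *
move([536,-22,260],74)
print(manip.get_obs()["joints"].round(2))
E
```

```text
tcp [ 545.9 -349.9  266.1] zaxis [ 0.008 -0.006 -1.   ] y ang 2.96 shift cm [32.8   0.69  0.41] roll -71.04241964932993
[-0.65  0.24  1.3   0.    1.59 -0.7 ]
```

>>> play_rows --pt "3.8 0.7 0" --pt "3.8 0.7 0" --pt "3.8 0.7 0" --pt "3.8 0.7 0" --pt "3.8 0.7 0" --pt "3.8 0.7 0" --pt "3.8 0.7 0" --pt "3.8 0.7 0" --pt "0 0 0" --pt "0 0 0" --roll '[0,0,0,0,0,0,0,0,-6,-6]' --jaw '[1,1,1,1,1,1,1,1,1,1]'

```text
time: 5.33
tcp_pos: [584.2, -39.1, 258.4]
orientation: [-0.0, 0.606, 0.796, 0.0]
force: [-0.5, -0.8, 0.4]
grip_width: 0.103
grip_force: 58.6
```

>>> play_rows --pt "0 0 0" --pt "0 0 0" --pt "0 0 0" --pt "0 0 0" --pt "0 0 0" --pt "0 0 0" --pt "0 0 0" --pt "0 0 0" --pt "0 0 0" --pt "0 0 0" --roll '[-7,-7,-7,-7,-7,-7,-7,-6,-4,0]' --jaw '[1,1,1,1,1,1,1,1,1,1]'

```text
time: 6.17
tcp_pos: [584.0, -41.9, 258.3]
orientation: [-0.0, 0.138, 0.99, 0.0]
force: [-1.3, 0.5, -1.0]
grip_width: 0.105
grip_force: 58.6
```

```bash
python3 - <<'E'
from h import *
import cv2,pickle
d=wrist(); pickle.dump(d,open("w2.pkl","wb")); im=d["pixels"][:,:,::-1]
cv2.imwrite("pics/w2.png",cv2.resize(im[:,100:540],None,fx=1.8,fy=1.5,interpolation=cv2.INTER_CUBIC) if 0 else im)
move([536,-22,260],74); c=np.array([554.2,40.7,0])
u=np.array([np.cos(np.radians(74)),np.sin(np.radians(74)),0]);v=np.array([-u[1],u[0],0])
f=lambda x,y,z:np.round(proj(d,c+x*u+y*v+[0,0,z]),1)
print("slot mouth corners?",[f(-65+a,b,119) for a,b in((-7,-27),(7,-27),(7,27),(-7,27))])
print("screen",f(121,-50,155),f(121,50,155),"base",f(150,-60,20),f(150,60,20),f(-150,60,20))
E
```

```text
tcp [584.1 -41.9 258.3] zaxis [-0.  0. -1.] y ang 73.88 shift cm [ 5.17  0.58 -0.17] roll -0.11855085712605273
slot mouth corners? [array([318.8, 172.9]), array([332.4, 173. ]), array([333.2, 117.9]), array([318.9, 117.9])]
screen [527.7 203.8] [551.3  87.2] base [476.8 186.7] [490.6  95.5] [258.9  94.9]
```

View pics/w2.png

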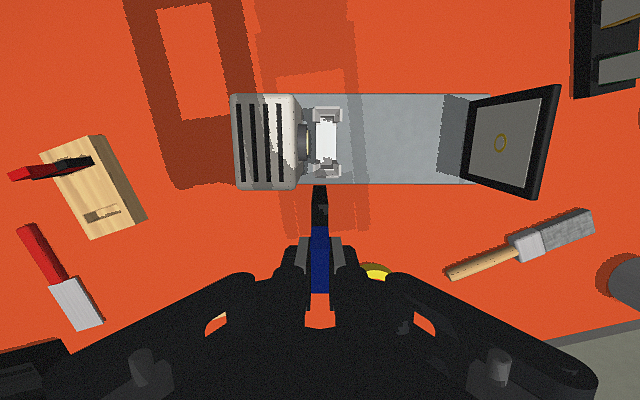

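The slot appears around (326,142), close to the prediction of (326,145). I'll enlarge it to refine.

```bash
python3 - <<'E'
import cv2
im=cv2.imread("pics/w2.png"); cv2.imwrite("pics/w2c.png",cv2.resize(im[85:205,290:370],None,fx=5,fy=5,interpolation=cv2.INTER_CUBIC))
E
```

```text
(no output)
```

View pics/w2c.png

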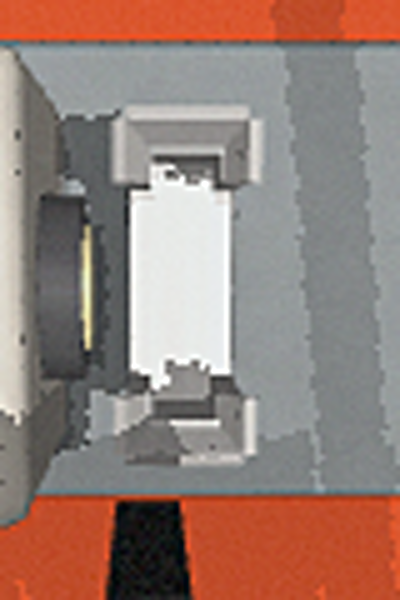

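```bash
python3 - <<'E'
from h import *
import pickle
d=pickle.load(open("w2.pkl","rb"))
a=np.radians(73.9);u=np.array([np.cos(a),np.sin(a),0])
print(ray(d,(327.3,142),119),ray(d,(326.2,141.5),70), "base y centre", ray(d,(327,93.6),20),ray(d,(327,184),20))
print("rims",ray(d,(342.4,106),119),ray(d,(312.4,106),119),ray(d,(327,178),119))
print("edge far",ray(d,(240,94),20),ray(d,(470,94.5),20))
P=ray(d,(560,85.5),155),ray(d,(535,200),155);print("screen back top",*P)
print("tab/frame at slot height?",proj(d,tool(manip.get_obs())[1]+[0,0,-45]))
move([*ray(d,(327.3,142),119)[:2],258.3],73.9)
E
```

```text
[532.81730034 -19.29305388 119.        ] [533.83542609 -19.55867763  70.        ] base y centre [477.78622385  -1.75105688  20.        ] [591.97708123 -33.34588614  20.        ]
rims [504.07579655   3.80862513 119.        ] [496.13906986 -24.11395756 119.        ] [567.68482836 -29.25140128 119.        ]
edge far [ 447.4795495  -110.13213933   20.        ] [529.41273836 175.88638752  20.        ]
screen back top [540.11672259 177.79505995 155.        ] [633.77940806 150.04432353 155.        ]
tab/frame at slot height? (np.float64(319.4750022857285), np.float64(225.47224019156423))
tcp [584.1 -41.9 258.3] zaxis [-0.  0. -1.] y ang 73.88 shift cm [5.55 0.75 0.  ] roll -0.018550857126058418
```

```bash
python3 - <<'E'
from h import *
import pickle
d=pickle.load(open("w2.pkl","rb"))
a=np.radians(73.9);v=np.array([-np.sin(a),np.cos(a),0]);p=np.array([584.1,-41.9,0])
for z in (186.7,246.7): print(z,proj(d,p+25*v+[0,0,z]),proj(d,p+12*v+[0,0,z]))
im=d["pixels"][:,320].astype(int); [print(r,im[r]) for r in list(range(181,190))+list(range(222,234))]
E
```

```text
186.7 (np.float64(319.6529621695418), np.float64(184.51337282635137)) (np.float64(319.5846892558046), np.float64(200.49000047164375))
246.7 (np.float64(319.63101976277693), np.float64(203.47677954239455)) (np.float64(319.5389003706439), np.float64(224.75036731952954))
181 [127 131 131]
182 [124 133 135]
183 [105 124 131]
184 [184  68  34]
185 [55 30 18]
186 [11 24 24]
187 [10  8 15]
188 [18 18 11]
189 [20 17 17]
222 [ 6 22 11]
223 [17 15 30]
224 [10 14  5]
225 [32 30 21]
226 [28 34 75]
227 [ 8 32 87]
228 [14 34 88]
229 [15 35 83]
230 [15 31 85]
231 [ 8 23 82]
232 [22 34 87]
233 [15 31 84]
```

>>> play_rows --pt "1.4 0.19 0" --pt "1.4 0.19 0" --pt "1.4 0.19 0" --pt "1.3 0.17 0" --pt "0 0 0" --pt "0 0 1.5" --pt "0 0 1.5" --pt "0 0 1.5" --pt "0 0 0.5" --pt "0 0 0" --roll '[0,0,0,0,0,0,0,0,0,0]' --jaw '[1,1,1,1,1,1,1,1,1,1]'

```text
time: 7.05
tcp_pos: [532.7, -19.7, 206.5]
orientation: [-0.002, 0.14, 0.99, -0.0]
force: [0.4, 0.9, -0.5]
grip_width: 0.106
grip_force: 58.6
```

```bash
python3 - <<'E'
from h import *
import cv2
d=wrist(); cv2.imwrite("pics/w3.png",cv2.resize(d["pixels"][100:300,200:440,::-1],None,fx=3,fy=3,interpolation=cv2.INTER_CUBIC))
move([533.3,-19.4,141.6],73.9)
E
```

```text
tcp [533.3 -19.8 207.9] zaxis [-0.001  0.    -1.   ] y ang 73.89 shift cm [-0.    0.04  6.63] roll -0.014164770682612016
```

View pics/w3.png

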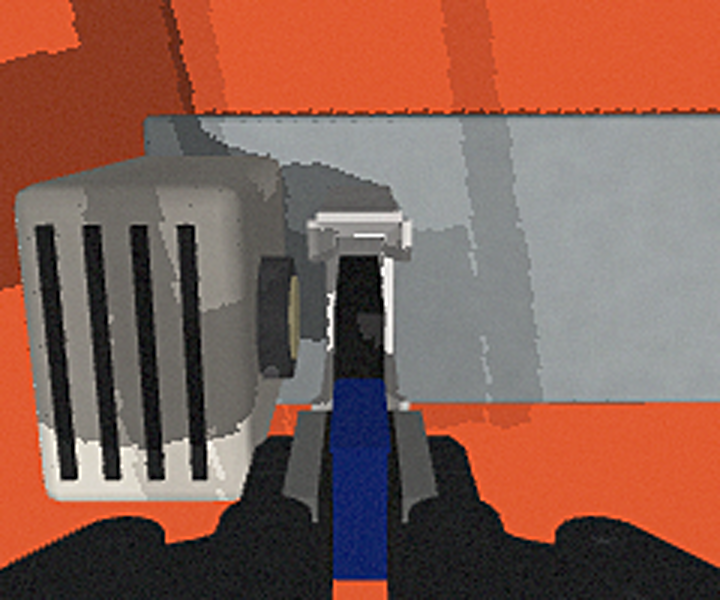

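The frame's bottom edge (centre x about 359) sits centred over the slot channel (310–410, centre 360), so I'll lower it slowly.

>>> play_rows --pt "0 0.03 0.6" --pt "0 0 0.6" --pt "0 0 0.6" --pt "0 0 0.6" --pt "0 0 0.6" --pt "0 0 0.6" --pt "0 0 0.6" --pt "0 0 0.6" --pt "0 0 0" --pt "0 0 0" --roll '[0,0,0,0,0,0,0,0,0,0]' --jaw '[1,1,1,1,1,1,1,1,1,1]'

```text
time: 7.93
tcp_pos: [533.2, -19.4, 159.7]
orientation: [-0.001, 0.14, 0.99, -0.0]
force: [-0.7, 0.8, -0.1]
grip_width: 0.102
grip_force: 58.6
```

>>> play_rows --pt "0 0 0.4" --pt "0 0 0.4" --pt "0 0 0.4" --pt "0 0 0.3" --pt "0 0 0.1" --pt "0 0 0.1" --pt "0 0 0" --pt "0 0 0" --roll '[0,0,0,0,0,0,0,0]' --jaw '[1,1,1,1,1,1,1,1]'

```text
time: 8.6
tcp_pos: [533.6, -19.4, 143.4]
orientation: [0.0, 0.14, 0.99, 0.0]
force: [0.3, 0.3, 1.2]
grip_width: 0.103
grip_force: 58.6
```

>>> play_rows --pt "0 0 0.05" --pt "0 0 0.05" --pt "0 0 0.05" --pt "0 0 0" --roll '[0,0,0,0]' --jaw '[1,1,1,1]'

```text
time: 8.93
tcp_pos: [533.5, -19.4, 141.7]
orientation: [-0.0, 0.14, 0.99, -0.0]
force: [0.2, -0.6, -1.1]
grip_width: 0.101
grip_force: 58.6
```

>>> play_rows --pt "0 0 0.05" --pt "0 0 0.05" --pt "0 0 0.05" --pt "0 0 0" --roll '[0,0,0,0]' --jaw '[1,1,1,1]'

```text
time: 9.27
tcp_pos: [533.8, -19.4, 141.6]
orientation: [0.0, 0.14, 0.99, -0.0]
force: [-4.9, 0.4, 8.5]
grip_width: 0.106
grip_force: 59.9
```

Contact came at the expected height, so the filter is seated. I'll release with a small opening and rise.

>>> play_rows --pt "0 0 0" --pt "0 0 0" --pt "0 0 0" --pt "0 0 0" --pt "0 0 -0.5" --pt "0 0 -1.0" --pt "0 0 -1.5" --pt "0 0 -2.5" --pt "0 0 -3" --pt "0 0 -3" --roll '[0,0,0,0,0,0,0,0,0,0]' --jaw '[0.75,0.75,0.75,0.75,0.75,0.75,0.75,0.75,0.75,0.75]'

```text
time: 10.1
tcp_pos: [533.1, -19.3, 257.0]
orientation: [-0.0, 0.14, 0.99, 0.0]
force: [1.6, 0.7, -0.1]
grip_width: 0.25
grip_force: 0.0
```

```bash
python3 - <<'E'
from h import *
print(manip.get_obs()["joints"].round(2))
move([484,352,250],91)
E
```

```text
[-0.13 -0.06  1.64  0.    1.57 -1.42]
tcp [533.1 -19.3 257. ] zaxis [-0.  0. -1.] y ang 73.95 shift cm [14.98 34.33  0.71] roll -17.04589772955144
```

>>> play_rows --pt "1.5 3.43 0" --pt "1.5 3.43 0" --pt "1.5 3.43 0" --pt "1.5 3.43 0" --pt "1.5 3.43 0" --pt "1.5 3.43 0" --pt "1.5 3.43 0" --pt "1.5 3.43 0" --pt "1.5 3.43 0" --pt "1.5 3.43 0" --roll '[0,0,0,0,0,0,0,0,0,0]' --jaw '[0.7,0.5,0.3,0,0,0,0,0,0,0]'

```text
time: 10.93
tcp_pos: [483.7, 353.7, 256.6]
orientation: [0.001, 0.14, 0.99, 0.0]
force: [0.4, -0.1, -0.0]
grip_width: 1.001
grip_force: 0.0
```

>>> play_rows --pt "0 0 2" --pt "0 0 2" --pt "0 0 0" --pt "0 0 0" --roll '[-7,-7,0,0]' --jaw '[0,0,0,0]'

```text
time: 11.27
tcp_pos: [483.4, 351.4, 214.8]
orientation: [-0.001, 0.02, 1.0, -0.001]
force: [0.4, -0.6, 0.5]
grip_width: 1.004
grip_force: 0.0
```

```bash
python3 - <<'E'
from h import *
import cv2,pickle
d=wrist(); pickle.dump(d,open("w4.pkl","wb"))
move([484,352,220],88)
c=np.array([484,352.,0]);P=[proj(d,c+[a,b,74]) for a,b in((-15,-15),(-15,15),(15,15),(15,-15))];print(np.round(P,1))
x,y=np.mean(P,0).astype(int); x0=max(0,x-80);y0=max(0,y-70);print(x0,y0)
cv2.imwrite("pics/w4.png",cv2.resize(d["pixels"][y0:y0+120,x0:x0+160,::-1],None,fx=5,fy=5,interpolation=cv2.INTER_CUBIC))
E
```

```text
tcp [484.3 351.5 216.3] zaxis [ 0.  0. -1.] y ang 87.69 shift cm [ 0.03  0.05 -0.37] roll -0.31312025568504964
[[305.5 183.1]
 [334.2 182. ]
 [334.9 209.7]
 [306.9 210.7]]
240 126
```

View pics/w4.png

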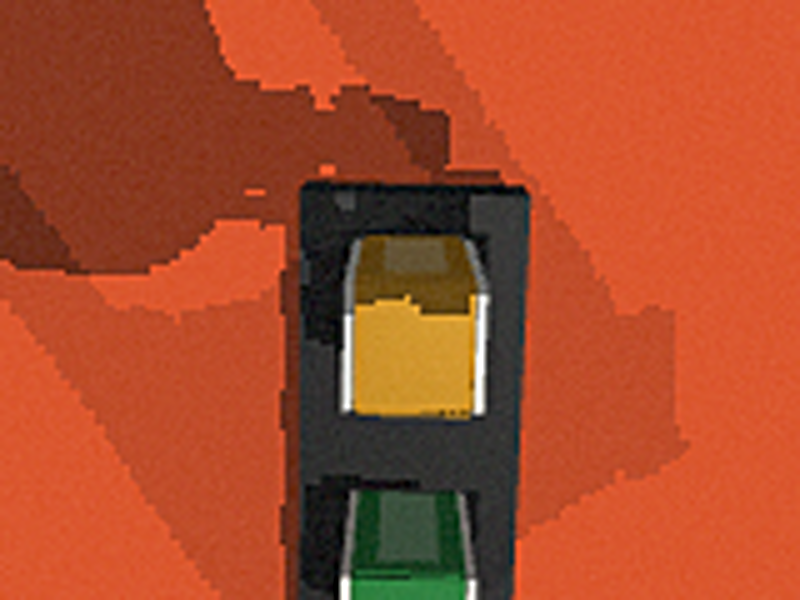

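The amber top spans crop x 342–487 and y about 278–414, centred near full-image pixel (323,195). The frosted white sides are on the left and right, as expected.

```bash
python3 - <<'E'
from h import *
import pickle
d=pickle.load(open("w4.pkl","rb"))
g=lambda x,y,z:ray(d,(240+x/5-.4,126+y/5-.4),z)
for a,b,z in (((530,190),(517,600),24),((301,190),(300,600),24),((344,310),(342,412),74),((488,300),(486,412),74)):
    e=g(*b,z)-g(*a,z); print(g(*a,z).round(1),np.degrees(np.arctan2(e[1],e[0])).round(2))
for p in((342,412),(487,412),(487,280),(345,280)): print(g(*p,74).round(1))
c=g(415,347,74);print("c",c,"rack mid y",(g(301,190,24)+g(530,190,24))/2)
move([c[0],c[1],60],87)
E
```

```text
[455.9 383.5  24. ] -2.7
[453.8 328.4  24. ] -3.45
[473.9 339.8  74. ] -3.96
[473. 370.  74.] -2.33
[496.  338.3  74. ]
[497.2 369.2  74. ]
[468.7 369.9  74. ]
[467.6 340.3  74. ]
c [482.42010606 354.39334779  74.        ] rack mid y [454.86625319 355.96399909  24.        ]
tcp [484.3 351.5 216.3] zaxis [ 0.  0. -1.] y ang 87.69 shift cm [ 0.2   0.28 15.63] roll 0.6868797443149504
```

>>> play_rows --pt "0.2 0.28 2.5" --pt "0 0 2.5" --pt "0 0 2.5" --pt "0 0 2.5" --pt "0 0 2.5" --pt "0 0 2.0" --pt "0 0 1.5" --pt "0 0 1.2" --pt "0 0 0.8" --pt "0 0 0" --roll '[0.8,0,0,0,0,0,0,0,0,0]' --jaw '[0.2,0.2,0.2,0.2,0.2,0.2,0.2,0.2,0.2,0.2]'

```text
time: 12.15
tcp_pos: [482.2, 354.1, 34.7]
orientation: [-0.0, 0.026, 1.0, -0.0]
force: [-0.1, 0.3, -0.2]
grip_width: 0.8
grip_force: 0.0
```

>>> play_rows --pt "0 0 0" --pt "0 0 0" --pt "0 0 0" --pt "0 0 0" --pt "0 0 0" --pt "0 0 0" --pt "0 0 0" --pt "0 0 0" --roll '[0,0,0,0,0,0,0,0]' --jaw '[0.35,0.5,0.6,0.7,1,1,1,1]'

```text
time: 12.82
tcp_pos: [483.3, 355.2, 36.9]
orientation: [0.001, 0.025, 1.0, 0.001]
force: [-0.3, -1.0, 5.2]
grip_width: 0.345
grip_force: 59.7
```

```bash
python3 - <<'E'
from h import *
move([482.4,354.4,36],86.9)
o=manip.get_obs();print(o["force"],o["wrist_torque"])
E
```

```text
tcp [483.3 355.2  36.9] zaxis [ 0.002  0.001 -1.   ] y ang 87.15 shift cm [ 0.09 -0.09  0.09] roll 0.2483649140370403
[-0.33041138 -1.04034062  5.20447099] [-0.1054106   0.06992973 -0.0764348 ]
```

The grip width of 29 mm is right, so I'll lift.

>>> play_rows --pt "0 0 -0.5" --pt "0 0 -1" --pt "0 0 -1.5" --pt "0 0 -2.5" --pt "0 0 -3" --pt "0 0 -3" --pt "0 0 -3" --pt "0 0 -2.5" --pt "0 0 -1.5" --pt "0 0 -0.5" --roll '[0,0,0,0,0,0,0,0,0,0]' --jaw '[1,1,1,1,1,1,1,1,1,1]'

```text
time: 13.65
tcp_pos: [483.5, 355.4, 230.1]
orientation: [0.002, 0.025, 1.0, 0.002]
force: [-0.5, -0.1, -0.5]
grip_width: 0.34
grip_force: 59.3
```

```bash
python3 - <<'E'
from h import *
print(manip.get_obs()["joints"].round(2), manip.get_obs()["grip_width"])
move([559.3,71,220],-16)
E
```

```text
[ 0.55  0.13  1.5   0.    1.51 -0.97] 0.3397587275573721
tcp [483.5 355.4 230.1] zaxis [ 0.005  0.003 -1.   ] y ang 87.16 shift cm [ -8.97 -28.03   0.96] roll -76.84392282584645
```

>>> play_rows --pt "-0.9 -2.8 0" --pt "-0.9 -2.8 0" --pt "-0.9 -2.8 0" --pt "-0.9 -2.8 0" --pt "-0.9 -2.8 0" --pt "-0.9 -2.8 0" --pt "-0.9 -2.8 0" --pt "-0.9 -2.8 0" --pt "-0.9 -2.8 0" --pt "-0.9 -2.8 0" --roll '[0,0,0,0,0,0,0,0,0,0]' --jaw '[1,1,1,1,1,1,1,1,1,1]'

```text
time: 14.48
tcp_pos: [557.7, 69.0, 224.3]
orientation: [-0.001, 0.025, 1.0, -0.0]
force: [0.8, -0.2, -1.0]
grip_width: 0.346
grip_force: 59.7
```

>>> play_rows --pt "0 0 0" --pt "0 0 0" --pt "0 0 0" --pt "0 0 0" --pt "0 0 0" --pt "0 0 0" --pt "0 0 0" --pt "0 0 0" --pt "0 0 0" --pt "0 0 0" --roll '[4,7,7,7,7,7,7,7,7,7]' --jaw '[1,1,1,1,1,1,1,1,1,1]'

```text
time: 15.32
tcp_pos: [557.4, 70.5, 224.2]
orientation: [-0.001, 0.575, 0.818, -0.001]
force: [0.5, -0.5, -0.6]
grip_width: 0.344
grip_force: 59.8
```

>>> play_rows --pt "0 0 0" --pt "0 0 0" --pt "0 0 0" --pt "0 0 0" --pt "0 0 0" --pt "0 0 0" --pt "0 0 0" --pt "0 0 0" --pt "0 0 0" --roll '[7,7,7,7,5,3,0,0,0]' --jaw '[1,1,1,1,1,1,1,1,1]'

```text
time: 16.07
tcp_pos: [557.9, 70.5, 224.7]
orientation: [-0.0, 0.797, 0.604, -0.0]
force: [0.3, -0.5, -1.7]
grip_width: 0.342
grip_force: 59.8
```

```bash
python3 - <<'E'
from h import *
move([559.3,71,126.9],-16); print(manip.get_obs()["joints"].round(2))
E
```

```text
tcp [557.9  70.5 224.7] zaxis [-0.001 -0.    -1.   ] y ang -15.73 shift cm [0.09 0.13 9.78] roll 0.26603502940342594
[0.03 0.03 1.6  0.   1.51 0.31]
```

>>> play_rows --pt "0 0.13 1" --pt "0 0 2" --pt "0 0 2" --pt "0 0 2" --pt "0 0 2" --pt "0 0 1.5" --pt "0 0 1.5" --pt "0 0 1" --pt "0 0 0" --pt "0 0 0" --roll '[0.3,0,0,0,0,0,0,0,0,0]' --jaw '[1,1,1,1,1,1,1,1,1,1]'

```text
time: 16.9
tcp_pos: [558.9, 70.1, 94.6]
orientation: [-0.0, 0.799, 0.601, -0.001]
force: [-0.1, -0.6, -1.3]
grip_width: 0.344
grip_force: 59.8
```

```bash
python3 - <<'E'
from h import *
import cv2
move([559.3,71,94.9],-16)
s=eyes.get_image("scene"); d=wrist()
c=np.array([533.4,-19.4,0]);a=np.radians(74);u=np.array([np.cos(a),np.sin(a),0]);v=np.array([-u[1],u[0],0])
S=cv2.resize(s["pixels"][145:245,270:400,::-1],None,fx=6,fy=6,interpolation=cv2.INTER_CUBIC)
cv2.imwrite("pics/end.png",S[:600,:780])
for n,p in (("glass top",[(94+i,j,132) for i,j in((-15,-15),(15,-15),(15,15),(-15,15))]),("glass bot",[(94+i,j,68) for i,j in((-15,-15),(15,-15),(15,15))]),("filter tab top",[(0,-12,164),(0,12,164)]),("lens",[(-30,0,100)])):
    print(n,[np.round((np.array(proj(s,c+x*u+y*v+[0,0,z]))-[270,145])*6+2.5) for x,y,z in p])
E
```

```text
tcp [558.9  70.1  94.6] zaxis [-0.002 -0.    -1.   ] y ang -16.13 shift cm [ 0.1   0.01 -0.03] roll -0.13157268131175215
glass top [array([424., 250.]), array([483., 263.]), array([504., 234.]), array([446., 222.])]
glass bot [array([419., 361.]), array([476., 375.]), array([497., 345.])]
filter tab top [array([278., 156.]), array([297., 135.])]
lens [array([233., 245.])]
```

View pics/end.png

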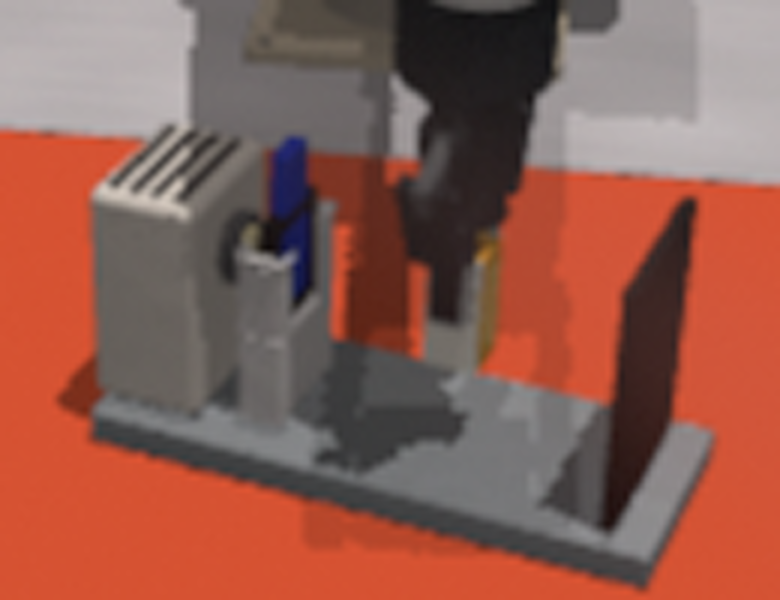

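The picture agrees with the prediction. The glass's lower corners at (424,362), (476,373) and (497,345) match within a pixel or so of the camera, and the filter tab top at (290,140) is at seated height. I'll hand it in.

```bash
python3 -c "
from workcell import ticket,manip
o=manip.get_obs();print(abs(o['qvel']).max(),o['grip_force'])
print(ticket.finish_job())"
```

```text
0.00900723584805579 59.757673144340515
the job is handed in; nothing more can be done
None
```

The job is handed in: the blue filter is fully down in the lamp slot and released, and the amber standard, gripped by its frosted sides, is held upright and still at beam_mid. The robot clock showed about 17 s.

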